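# Dock the notched dish tray in the plate imager

## Robot

A 7-joint arm with a two-finger parallel gripper is mounted at the origin on a cart in front of the work surface, level with it; the furniture and walls round the work are solid. World frame = base frame: x ahead of the robot, y to its left, z up, the work surface at z = 0. Lengths are in mm, angles in rad, forces in N, time in s.
With the tool pointing down it reaches from about 425 to 1025 mm from the base axis. Payload 9.4 kg.
Tool frame: the origin (TCP) lies on the mounting face of the last link; the fingertips stand bot.nose_length ahead of it and the grasp point (between the pads) lies 167 mm ahead of it (bot.nose_length is the distance from the TCP to the fingertips, in mm); z points along the fingers, y is the direction in which the jaws open and shut (so a half turn about z gives the same grasp; the last joint's range is limited). The gripper opens to 93 mm and grips with 3 to 60 N. Pads are 15 mm wide; open, the fingers measure 128 mm over their backs; the gripper's body (75 mm by 188 mm) begins 65 mm behind the grasp point.
Start: joints at [-1.265, 0.599, -0.003, 1.599, 0.002, 0.943, -0.08], TCP at [270.798, 672.527, 404.718] pointing down, gripper open.
Joint ranges: [-2.57, 2.57], [-0.35, 1.97], [-1.29, 1.29], [0.11, 2.56], [-1.05, 4.19], [0.11, 1.86], [-2.63, 2.63]. Speed limits (rad/s): [2.22, 2.22, 3.01, 3.01, 3.14, 3.14, 3.14].

## Interface

Orientations are given as a unit quaternion [x, y, z, w].
In Python, from plant import bot gives the robot as it stands.
- The arm moves only by the tool step_arm, never from a script. Its argument "deltas" is a list of rows, each a list of 5 numbers: the closure, from 0 (fully open) to 1 (shut), then the shift along the tool's x, y, z scaled (see below), then the turn about the tool's z scaled (see below). A call has 1 to 12 rows; each row shifts and turns the pose as measured when the row begins, along the tool's axes as they then stand; what a row does not reach is not made up. The controller multiplies each number of a shift by 2 cm and each number of a turn by 8 degrees. A row lasts 1/8 s, in which the tool goes at most 62.5 mm and 10.7 degrees, less where a joint would pass 70% of its speed; a pose out of reach is approached as far as the arm can. A call with a number of a shift or a turn outside -1 to 1 is refused whole. A call with a gripper value outside its range is refused whole. The fingers move at their own pace and stop on an object; "force" is the grip in N (left out, the last holds). Time passes only in rows, so rows that do not move let the fingers close. It gives the time, the measured TCP pose, the force and the opening at its end, in the units of the state.
- bot.get_state(): the state, without advancing time (a new reading comes with each control period).
- bot.camera(name): name is "scene" or "top" or "wrist"; returns a dict with "color" (480x640x3 uint8, red, green, blue), "z_map" (480x640 float32, mm along the optical axis (not along the pixel's ray), 0 where there is no reading), "fx", "fy", "cx", "cy" (pixels), "R" (3x3) and "t" (3): a world point X has camera coordinates R X + t; the wrist camera has in their place "tool_from_camera" (4x4, takes a point from camera to tool coordinates, whose origin is the TCP and whose axes are the flange's). Camera axes: x right, y down, z forward; pixel columns grow to the right and rows downward; lengths in mm; the calibration is good to about 2 mm. A picture is of the moment at which its call begins: read the wrist's pose just before it.
- bot.hand_in(): hands the job in, once; it reports no verdict.
The state is a dict: "time": time; "q": joint angles; "qd": joint speeds; "joint_efforts": joint torques, N m; "position": TCP position; "tcp_rot": TCP orientation; "force": force on the tool from outside, world axes, zero at the start; "ft_torque": the same for the moment, N m; "grip_width": finger opening in mm.
Only numpy, scipy, OpenCV 4.12 (cv2) and the standard library are available. Lean on these libraries where they do the work, as an engineer would, in place of code of your own. Each camera call takes 0.05 s, during which the arm holds its last target.

## Task

Load the culture dish into the imager: first slide the gate with the red knob fully open, then turn the blue tray (finger window) until its notch faces the yellow key and push it along the lane until it is fully home over the key. Finally slide the gate fully shut again behind the tray; the dish stays lying in the tray, and do not knock over the pink bottle beside the dock.

Things in the scene. Friction and masses are not known exactly. Their poses are not given: they have to be found in the camera images.
- dock: Fixed aluminium base 222 x 490 x 6 mm, a straight lane for the tray, slippery (friction about 0.2). Origin: worktop level, mid lane; +y runs along the lane to the yellow key, x across it. Lane 196 mm wide between side rails (top z = 16 mm); end stop at y = -228 mm (top z = 16 mm), white housing 56 mm high from y = +224 mm.
- dock_key (a point): Tip of the nose of the yellow key, at dock frame (0, 193, 16) mm. The key is 20 mm wide, 20 mm high (z = 6 to 26 mm), with the nose tapered to 8 mm; it runs 31 mm in y from this tip towards the housing.
- dock_home (a point): Where the tray's origin lies when the tray is fully home: on the lane's centre line, dock frame (0, 125, 6) mm. With the notch not lined up the tray stops 27 mm short of it.
- gate_knob (a point): Centre of the gate's upright red knob, 20 mm thick, z = 34 to 72 mm, on a steel blade (z = 18 to 30 mm) across the lane at dock y = 16 mm. Shut: knob at dock x = 8 mm, blade tip 13 mm further to -x; fully open: x = 123 mm. Shut fingers push it along dock x: to +x opens, to -x shuts. Fingertips at z = 42 to 60 mm clear blade and tray.
- gate (a joint): Travel of the gate in m: 0 shut, 0.115 fully open. The tray passes only above 0.10. It slides with about 1.5 N of friction and stays where it is left.
- tray: Blue round tray, 190 mm wide, 24 mm thick, about 0.35 kg, loose in the lane. Origin: centre of its underside. +y points to its notch (white stripes beside it), -y to its finger window; home, its y axis points along dock +y. It starts behind the gate, 3 to 23 mm off the end stop (against the stop its origin is at dock y = -133 mm), turned at least 40 degrees from home.
- tray_notch (a point): Bottom of the notch in the tray's rim, at tray frame (0, 68, 12) mm. The notch is 26 mm wide, 27 mm deep, open to the rim and through the whole thickness, with rounded mouth corners. Home, it touches the tip of the key.
- tray_window (a point): Centre of the finger window, an opening through the tray opposite the notch, at tray frame (0, -70.5, 24) mm (tray's top). 41 mm radially, 48 mm wide; the lane's base below is at z = 6 mm. Shut fingertips put in to about z = 12 mm turn the tray by circling its centre at 70 mm, best with the tray drawn back against the end stop (else it slides instead of turning), and push it along.
- dish: Culture dish with reddish medium, 89 mm in diameter, 15 mm high, loose in the tray's round recess (floor 12 mm above the tray's underside, 93 mm wide). Origin: centre of its underside; z is up.
- bottle_pink: Small clear bottle with pink contents and a blue cap, 56 mm in diameter, 105 mm high, standing loose to the right of the dock; origin at its underside, z up.
Things that resemble listed ones, but are neither listed nor needed, are in the scene too. What is shaped like the dish but orange is not meant.

How it is judged:
By the outcome, as a careful person would: the job done as asked, in the order asked, and still so for the second after the job is handed in, with the robot touching nothing.
It also fails if it takes over 64 s, if anything falls off the work surface, if the arm or the gripper's body presses on something with over 40 N, if the wrist force passes 120 N, or if a joint passes its speed limit or range.

## Working session

There is one attempt and no reset: what is moved stays moved. The work goes in short steps, Python scripts to look and compute and a tool call to move; the robot and the scene stay as the last step left them, time stands still between calls to the robot, and variables do not carry over. Pictures are saved under pics/ and viewed, and the job is handed in when it is done.

Besides the shell and the picture viewer there is one more tool, called after ">>>" as name([rows], argument=value, ...), one row to a line, values as JSON. step_arm: Moves the arm, as the interface text tells. Shifts and turns lie within -1 to 1; 1 stands for 2 cm of shift or 8 degrees of turn. Its arguments: {"type":"object","properties":{"deltas":{"type":"array","items":{"type":"array","items":{"type":"number","minimum":-1,"maximum":1}}},"force":{"type":"number"}},"required":["deltas"]}

```bash
mkdir -p pics; ls; cat > h.py <<'E'
import numpy as np, cv2
from plant import bot
def save(n,im): cv2.imwrite('pics/'+n+'.png', cv2.cvtColor(im,cv2.COLOR_RGB2BGR))
E
python3 - <<'E'
from h import *
s=bot.get_state(); print(s, bot.nose_length)
import pickle
for n in ["scene","top"]:
    c=bot.camera(n); save(n+'0',c['color']); pickle.dump(c,open(n+'0.pkl','wb'))
    print(n,c['fx'],c['fy'],c['cx'],c['cy'],c['R'].tolist(),c['t'])
E
```

```text
pics
{'time': 0.0, 'q': array([-1.26468117,  0.600128  , -0.00253086,  1.60016358,  0.00178744,
        0.94288651, -0.07980143]), 'qd': array([-8.08512905e-04,  6.68943887e-04,  8.37536460e-05,  3.51010459e-05,
        3.05540499e-04, -1.42619741e-03,  1.92866644e-03]), 'joint_efforts': array([-1.30643639e-03, -7.65064073e+01,  1.49732139e+00, -2.52347964e+01,
       -5.23111329e-02,  1.68746396e-02,  1.85530344e-04]), 'position': array([270.72965013, 672.32444605, 403.84579874]), 'tcp_rot': array([ 1.90221501e-01,  9.81740879e-01, -7.87540102e-04, -8.04270360e-05]), 'force': array([-0.21127175, -0.91082577,  0.31303287]), 'ft_torque': array([ 0.00927643,  0.01758858, -0.018835  ]), 'grip_width': 92.92227616687727} 186.1
scene 491.680195182623 491.680195182623 313.01302316000266 245.62091531680608 [[0.4589145545299337, -0.8884591703421696, -0.00614282308846741], [-0.3712362701781458, -0.18546357664395458, -0.9098279471650949], [0.8072057131517411, 0.4198137258038805, -0.4149402032604856]] [-266.03702133  216.57775035  704.09035538]
top 437.59304611395675 437.59304611395675 322.35467693349153 239.24206562356417 [[0.003212347915400165, -0.999881215734511, 0.015074323936633638], [-0.9962716367662926, -0.004499624804179597, -0.0861543913659323], [0.08621198638172677, -0.01474136350198836, -0.9961677497320515]] [-50.48775691 469.00193308 957.67892577]
```

View pics/scene0.png

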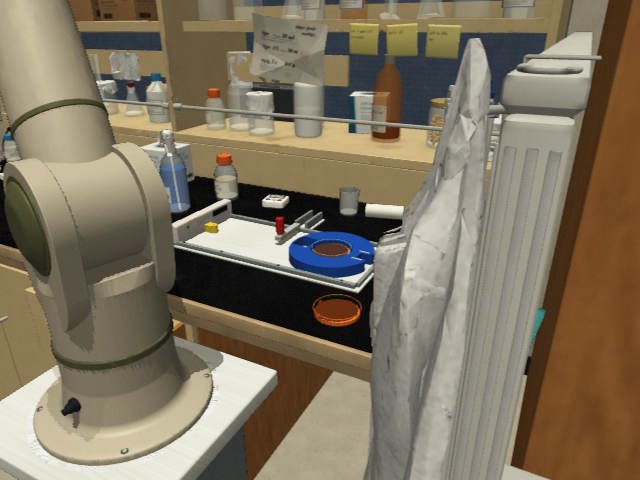

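View pics/top0.png

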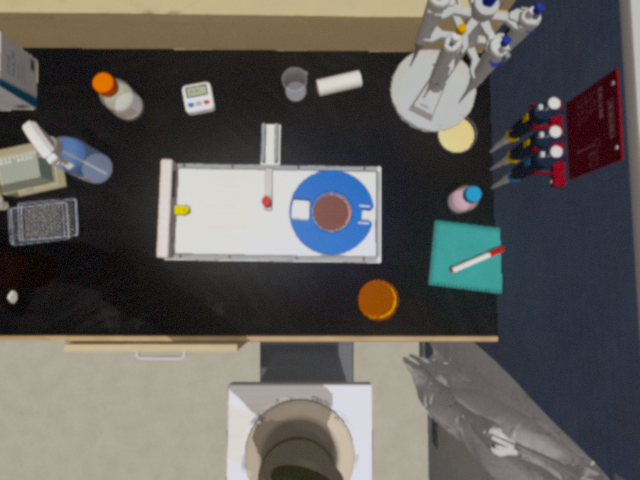

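The top view shows the white lane (160–382, 163–262), with the key at (181,210) and the red knob at (267,201). The blue tray is centred near (332,212), its window at (300,210) and its notch at (366,215), so it needs about a half turn. The real dish is the reddish one inside the tray. The orange look-alike at (378,300) stays put. The pink bottle is at (465,198).

Next I'll measure these.

```bash
cat >> h.py <<'E'
def cast(c,u,v,z):
    d=np.stack([(np.asarray(u,float)-c['cx'])/c['fx'],(np.asarray(v,float)-c['cy'])/c['fy'],np.ones(np.shape(u))],-1)
    R,t=np.array(c['R']),np.array(c['t']); o=-R.T@t; w=d@R
    return o+w*((z-o[2])/w[...,2])[...,None]
def proj(c,X):
    p=np.atleast_2d(X)@np.array(c['R']).T+np.array(c['t']); return np.c_[c['fx']*p[:,0]/p[:,2]+c['cx'],c['fy']*p[:,1]/p[:,2]+c['cy']]
def wcam(c,s):
    from scipy.spatial.transform import Rotation as Ro
    T=np.eye(4);T[:3,:3]=Ro.from_quat(s['tcp_rot']).as_matrix();T[:3,3]=s['position']
    M=np.linalg.inv(T@np.array(c['tool_from_camera'])); c['R']=M[:3,:3];c['t']=M[:3,3]; return c
E
python3 - <<'E'
from h import *; import pickle
c=pickle.load(open('top0.pkl','rb'))
im=c['color']; hsv=cv2.cvtColor(im,cv2.COLOR_RGB2HSV)
cr=im[150:275,150:490]; save('top0c',cv2.resize(cr,None,fx=2.35,fy=2.35,interpolation=cv2.INTER_CUBIC))
def blob(lo,hi,box):
    m=cv2.inRange(hsv,np.array(lo),np.array(hi)); k=np.zeros_like(m); x0,y0,x1,y1=box; k[y0:y1,x0:x1]=m[y0:y1,x0:x1]; return k
for nm,lo,hi,box,z in [('tray',(105,130,60),(125,255,255),(270,160,385,265),30),('knob',(0,150,80),(8,255,255),(250,190,280,215),72),('key',(22,120,80),(35,255,255),(170,195,200,225),26),('dish',(0,60,30),(15,255,160),(300,180,360,240),33),('cap',(95,120,60),(110,255,255),(455,180,490,205),105)]:
    m=blob(lo,hi,box); v,u=np.nonzero(m); 
    if len(u)==0: print(nm,'none');continue
    print(nm,len(u),u.min(),u.max(),v.min(),v.max(),u.mean(),v.mean(),cast(c,u.mean(),v.mean(),z).round(1), np.median(c['z_map'][m>0]))
    if nm in('tray','dish'):
        k=max(cv2.findContours(m,cv2.RETR_EXTERNAL,cv2.CHAIN_APPROX_NONE)[0],key=cv2.contourArea)
        h=cv2.convexHull(k)[:,0]; p=cast(c,h[:,0],h[:,1],z)
        (cx,cy),r=cv2.minEnclosingCircle(p[:,:2].astype(np.float32)); print('circle',cx,cy,r)
# white base mask: depth-based heights
zz=c['z_map']; v,u=np.mgrid[0:480,0:640]
R,t=c['R'],c['t']; P=np.stack([(u-c['cx'])/c['fx']*zz,(v-c['cy'])/c['fy']*zz,zz],-1); W=(P-t)@R
H=np.where(zz>0,W[...,2],-1)
m=((hsv[...,1]<60)&(hsv[...,2]>130)).astype(np.uint8); 
n,l,st,ce=cv2.connectedComponentsWithStats(m); 
for i in range(1,n):
    if st[i,4]>1500 : print(st[i],ce[i])
for v0 in (185,240): print([ (int(x),round(float(H[v0,x]))) for x in list(range(154,182,2))+list(range(370,392,2))])
for u0 in (230,): print([ (int(y),round(float(H[y,u0]))) for y in list(range(158,172))+list(range(252,268))])
E
```

```text
tray 3368 292 371 171 253 332.80255344418055 211.83046318289786 [529.8 -71.6  30. ] 976.13434
circle 530.8341674804688 -66.97055053710938 93.86754608154297
knob 40 263 269 198 204 266.075 201.05 [545.8  72.2  72. ] 933.2339
key 122 174 188 205 214 180.31147540983608 209.86885245901638 [532.9 267.7  26. ] 974.9085
dish 913 315 347 195 229 331.06243154435924 212.0974808324206 [528.7 -67.6  33. ] 981.4505
circle 529.036865234375 -68.56877136230469 39.335262298583984
cap 255 464 482 185 201 473.25098039215686 193.35686274509803 [ 558.7 -359.8  105. ] 908.3601
[ 391   18   89  114 5695] [435.60579456  83.9048288 ]
[   0  121   74   73 2274] [ 30.74098505 159.81354442]
[  156   124   226   140 16182] [252.1028921  210.37875417]
[    0   341   429   139 47787] [196.11877707 413.47960742]
[(154, -3), (156, 1), (158, 1), (160, 54), (162, 54), (164, 52), (166, 52), (168, 54), (170, 54), (172, 46), (174, 36), (176, 20), (178, 8), (180, 5), (370, 5), (372, 5), (374, 5), (376, 15), (378, 16), (380, 2), (382, -4), (384, -2), (386, -2), (388, -1), (390, -3)]
[(154, -1), (156, -2), (158, 54), (160, 53), (162, 55), (164, 54), (166, 56), (168, 54), (170, 47), (172, 29), (174, 19), (176, 6), (178, 9), (180, 4), (370, 3), (372, 4), (374, 6), (376, 10), (378, 14), (380, 5), (382, -3), (384, -5), (386, 0), (388, 1), (390, -3)]
[(158, -2), (159, 0), (160, -1), (161, -1), (162, 0), (163, -1), (164, -5), (165, 13), (166, 16), (167, 16), (168, 16), (169, 5), (170, 3), (171, 4), (252, 4), (253, 6), (254, 6), (255, 13), (256, 16), (257, 16), (258, 16), (259, 11), (260, 3), (261, 0), (262, -1), (263, -5), (264, -5), (265, -2), (266, -2), (267, -1)]
```

View pics/top0c.png

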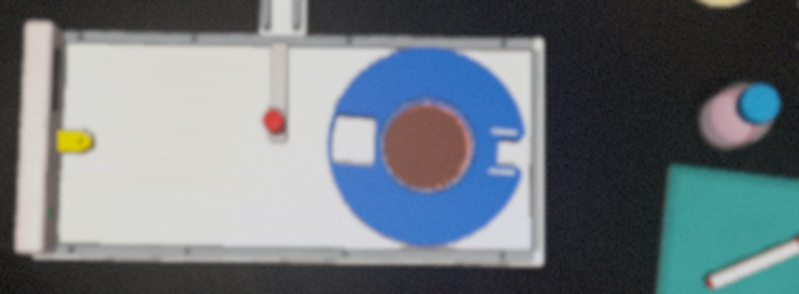

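The crop confirms it: the key nose is on the left with the red knob on its blade. The tray is the large blue disc, with its window on the left and the striped notch on the right. Now I'll get the dock's pose from the rails.

```bash
python3 - <<'E'
from h import *; import pickle
c=pickle.load(open('top0.pkl','rb'))
zz=c['z_map']; v,u=np.mgrid[0:480,0:640]
R,t=c['R'],c['t']; P=np.stack([(u-c['cx'])/c['fx']*zz,(v-c['cy'])/c['fy']*zz,zz],-1); W=(P-t)@R
H=W[...,2]
def rail(v0,v1,u0,u1,ax):
    m=(H>12)&(H<20)&(u>=u0)&(u<u1)&(v>=v0)&(v<v1)
    p=cast(c,u[m],v[m],16.)
    vx,vy,x0,y0=cv2.fitLine(p[:,:2].astype(np.float32),cv2.DIST_HUBER,0,.01,.01).ravel()
    return p,(vx,vy,x0,y0)
for b in [(160,172,195,255),(160,172,195,375),(250,264,180,375)]:
    p,l=rail(*b,0); print(b,len(p),np.degrees(np.arctan2(l[0],l[1])),l)
p,l=rail(175,250,373,384,0); print('end',len(p),l)
hs=cv2.cvtColor(c['color'],cv2.COLOR_RGB2HSV)
# notch & window: non blue inside tray circle
m=cv2.inRange(hs,(100,110,50),(130,255,255))
for nm,(x0,y0,x1,y1) in dict(win=(290,195,315,225),notch=(352,195,375,232)).items():
    k=np.zeros_like(m);k[y0:y1,x0:x1]=255-m[y0:y1,x0:x1]
    n,lab,st,ce=cv2.connectedComponentsWithStats(k)
    for i in range(1,n): print(nm,st[i],ce[i],cast(c,ce[i][0],ce[i][1],30.).round(1))
E
```

```text
(160, 172, 195, 255) 234 0.85839516 (np.float32(0.014981261), np.float32(0.99988776), np.float32(634.85785), np.float32(175.32545))
(160, 172, 195, 375) 718 0.5967033 (np.float32(0.010414249), np.float32(0.99994576), np.float32(633.6065), np.float32(36.359074))
(250, 264, 180, 375) 806 0.57779056 (np.float32(0.010084176), np.float32(0.99994916), np.float32(428.4988), np.float32(50.408764))
end 258 (np.float32(0.9999345), np.float32(-0.011447398), np.float32(531.74445), np.float32(-174.07465))
win [290 195  25  30 510] [300.61568627 209.30588235] [5.35e+02 1.00e-01 3.00e+01]
notch [358 195  17  37 302] [368.66225166 215.59271523] [ 521.7 -151.6   30. ]
notch [359 204  11   4  35] [363.97142857 205.71428571] [ 543.9 -141.2   30. ]
```

>>> step_arm([
  [1,-0.67,-0.74,0,0.94],
  [1,-0.76,-0.65,0,0.94],
  [1,-0.84,-0.54,0,0.94],
  [1,-0.9,-0.43,0,0.94],
  [1,-0.95,-0.3,0,0.94],
  [1,-0.98,-0.18,0,0.94],
  [1,-1,-0.05,0,0.94],
  [1,-1,0.09,0,0.94],
  [1,-0.97,0.21,0,0.94],
  [1,-1,0.35,0,0],
  [1,-1,0.35,0,0],
  [1,-1,0.35,0,0],
], force=20)

```text
time: 1.6
position: [350.2, 434.2, 400.3]
tcp_rot: [0.715, 0.699, -0.004, 0.001]
force: [0.5, -0.1, 0.3]
grip_width: 0.4
```

>>> step_arm([
  [1,-1,0.4,0,0],
  [1,-1,0.4,0,0],
  [1,-1,0.4,0,0],
  [1,-1,0.4,0,0],
  [1,-1,0.4,0,0],
  [1,-1,0.4,0,0],
  [1,-1,0.4,0,0],
  [1,-1,0.4,0,0],
  [1,-1,0.4,0,0],
  [1,-1,0.4,0,0],
  [1,-1,0.4,0,0],
  [1,-1,0.4,0,0],
])

```text
time: 3.1
position: [446.4, 173.7, 402.7]
tcp_rot: [0.715, 0.699, -0.003, 0.001]
force: [0.6, 0.2, 0.4]
grip_width: 0.4
```

```bash
python3 - <<'E'
from h import *; import pickle
s=bot.get_state(); c=bot.camera('wrist'); wcam(c,s); save('w1',c['color']); pickle.dump(c,open('w1.pkl','wb')); print(s['position'],c['t'],-c['R'].T@c['t'])
E
```

```text
[446.42862648 173.72463096 402.70127679] [-440.3123062   142.57520645  439.54540511] [446.55793987 248.33190269 382.5180415 ]
```

View pics/w1.png

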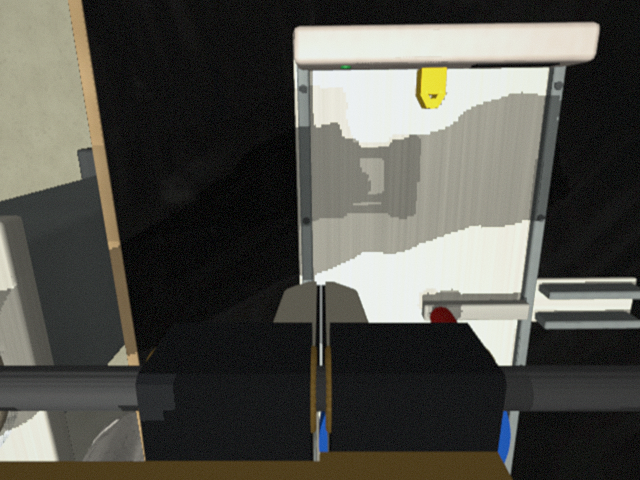

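The wrist view shows the key tip at (431,107), the knob at (443,315), and the shut fingertips at (320,310).

```bash
python3 - <<'E'
from h import *; import pickle
c=pickle.load(open('w1.pkl','rb')); im=c['color'];hs=cv2.cvtColor(im,cv2.COLOR_RGB2HSV)
print(c['fx'])
print('key tip',cast(c,431.5,107.,26.), 'key top L/R',cast(c,419.,70.,26.),cast(c,446.,70.,26.))
m=cv2.inRange(hs,(0,150,60),(8,255,255));m[:290]=0;m[:,:400]=0;m[:,500:]=0
v,u=np.nonzero(m);print('knob px',u.min(),u.max(),v.min(),v.max(),cast(c,(u.min()+u.max())/2,v.min()+8.,72.),'L',cast(c,u.min()*1.,v.min()+8.,72.),cast(c,u.max()*1.,v.min()+8.,72.))
print('blade tip',cast(c,424.,305.,30.),'blade edges',cast(c,480.,296.,30.))
for vv in (120,200,250): print('rails',vv,cast(c,313.,vv*1.,16.), )
row=im[200];print('row200', [ (x,row[x].tolist()) for x in range(298,318,3)],[ (x,row[x].tolist()) for x in range(526,556,3)])
print('housing',cast(c,450.,67.,56.))
E
```

```text
427.5634916200451
key tip [534.22787942 252.64027207  26.        ] key top L/R [523.09929642 280.49259044  26.        ] [544.13599265 280.05073877  26.        ]
knob px 431 455 307 322 [540.0306804   93.23938537  72.        ] L [530.48735397  93.4252346   72.        ] [549.57248075  93.05356586  72.        ]
blade tip [535.07096336  82.45152586  30.        ] blade edges [584.55726262  90.22639327  30.        ]
rails 120 [439.28689245 244.49585653  16.        ]
rails 200 [437.56891709 177.36924892  16.        ]
rails 250 [436.40134834 131.7487292   16.        ]
row200 [(298, [111, 111, 104]), (301, [71, 74, 72]), (304, [78, 82, 79]), (307, [73, 77, 75]), (310, [66, 71, 66]), (313, [131, 130, 119]), (316, [125, 127, 114])] [(526, [156, 159, 145]), (529, [152, 150, 141]), (532, [94, 93, 89]), (535, [47, 52, 46]), (538, [77, 82, 80]), (541, [91, 97, 94]), (544, [93, 98, 94]), (547, [65, 67, 67]), (550, [20, 25, 20]), (553, [13, 13, 17])]
housing [538.65454635 279.32598322  56.        ]
```

>>> step_arm([
  [1,-0.55,0.24,0.9,0],
  [1,-0.55,0.24,0.9,0],
  [1,-0.55,0.24,0.9,0],
  [1,-0.55,0.24,0.9,0],
  [1,-0.55,0.24,0.9,0],
  [1,-0.55,0.24,0.9,0],
  [1,-0.55,0.24,0.9,0],
  [1,-0.55,0.24,0.9,0],
  [1,-0.55,0.24,0.9,0],
  [1,0,0,0,0],
])

```text
time: 4.4
position: [489.3, 62.6, 237.6]
tcp_rot: [0.716, 0.698, -0.001, 0.002]
force: [-0.5, -0.1, 1.0]
grip_width: 0.5
```

>>> step_arm([
  [1,0.6,0,0.05,-0.11],
  [1,0,0.5,0,0],
  [1,0,0.8,0,0],
  [1,0,0.8,0,0],
  [1,0,0.8,0,0],
  [1,0,0.8,0,0],
  [1,0,0.8,0,0],
  [1,0,0.8,0,0],
])

```text
time: 5.4
position: [601.3, 76.3, 238.7]
tcp_rot: [0.709, 0.705, -0.002, 0.001]
force: [-2.0, 0.2, -0.3]
grip_width: 0.3
```

>>> step_arm([
  [1,0,0.6,0,0],
  [1,0,0.4,0,0],
  [1,0,0.3,0,0],
  [1,0,0.2,0,0],
])

```text
time: 5.9
position: [633.4, 75.9, 238.5]
tcp_rot: [0.709, 0.705, -0.003, 0.0]
force: [-11.1, -0.2, 8.9]
grip_width: 0.2
```

>>> step_arm([
  [1,0,-1,0,0],
  [1,-1,-0.5,-1,0],
  [1,-1,-0.5,-1,0],
  [1,-1,-0.5,-1,0],
  [1,-1,-0.5,-1,0],
  [1,-1,-0.5,-1,0],
  [1,-1,-0.5,-1,0],
  [1,0,0,0,0],
])

```text
time: 6.9
position: [552.4, -46.5, 363.7]
tcp_rot: [0.709, 0.705, -0.001, 0.003]
force: [0.2, 0.9, -1.2]
grip_width: 0.5
```

```bash
python3 - <<'E'
from h import *; import pickle
s=bot.get_state(); c=bot.camera('wrist'); wcam(c,s); save('w2',c['color']); pickle.dump(c,open('w2.pkl','wb')); print(s['position'],-c['R'].T@c['t'])
E
```

```text
[552.42080921 -46.45361958 363.70445162] [551.42176816  28.19467206 343.61149971]
```

View pics/w2.png

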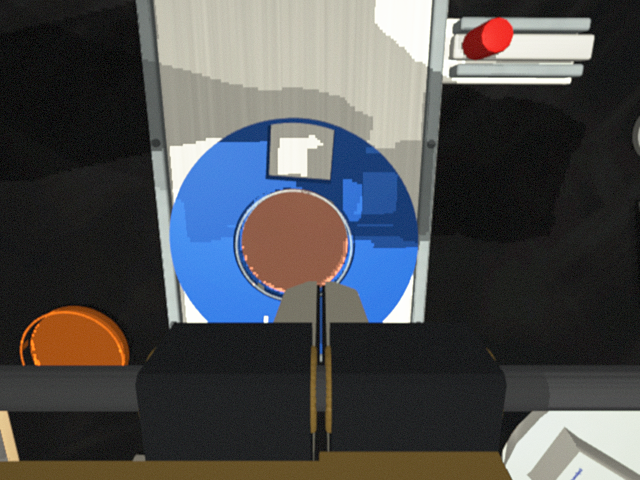

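The wrist view shows the knob out over its rail at (493,37), the window at (300,152), and the dish in its recess at (295,242).

```bash
python3 - <<'E'
from h import *; import pickle
c=pickle.load(open('w2.pkl','rb'));hs=cv2.cvtColor(c['color'],cv2.COLOR_RGB2HSV)
print('knob top c',cast(c,496.,36.,72.),cast(c,481.,36.,72.),cast(c,512.,36.,72.))
w=np.array([[271,124],[333,129],[329,180],[267,176]],float); W=cast(c,w[:,0],w[:,1],30.);print(W.round(1),W.mean(0))
m=cv2.inRange(hs,(100,110,40),(130,255,255));m[320:]=0;m[:110]=0
k=max(cv2.findContours(m,cv2.RETR_EXTERNAL,cv2.CHAIN_APPROX_NONE)[0],key=cv2.contourArea)
h=cv2.convexHull(k)[:,0];h=h[h[:,1]<300];p=cast(c,h[:,0],h[:,1],30.)
A=np.c_[2*p[:,:2],np.ones(len(p))];s=np.linalg.lstsq(A,(p[:,:2]**2).sum(1),rcond=None)[0];print('c',s[:2],np.sqrt(s[2]+s[0]**2+s[1]**2))
d=W.mean(0)[:2]-s[:2];print('win ang',np.degrees(np.arctan2(d[1],d[0])),np.hypot(*d))
for r in (60,100): print('rail R',[cast(c,x,r*1.,16.)[0].round(1) for x in (430.,436,440)])
E
```

```text
knob top c [654.84718809  72.42974766  72.        ] [646.08613962  72.46025729  72.        ] [664.19432483  72.39719702  72.        ]
[[517.3  22.6  30. ]
 [561.3  18.9  30. ]
 [558.5 -17.4  30. ]
 [513.  -14.3  30. ]] [537.51744089   2.46555405  30.        ]
c [531.41695002 -68.43862682] 94.89938714148884
win ang 85.08246621856388 71.16613558689923
rail R [np.float64(630.7), np.float64(635.0), np.float64(637.9)]
rail R [np.float64(632.5), np.float64(636.9), np.float64(639.8)]
```

>>> step_arm([
  [1,0.41,-0.12,0.85,0],
  [1,0.41,-0.12,0.85,0],
  [1,0.41,-0.12,0.85,0],
  [1,0.41,-0.12,0.85,0],
  [1,0.41,-0.12,0.85,0],
  [1,0.41,-0.12,0.85,0],
  [1,0,0,0,0],
])

```text
time: 7.82
position: [540.7, 13.8, 251.1]
tcp_rot: [0.705, 0.709, -0.001, 0.001]
force: [0.5, 0.0, -0.3]
grip_width: 0.9
```

>>> step_arm([
  [1,-0.5,-0.14,0.4,0],
  [1,0,0,0.6,0],
])

```text
time: 8.07
position: [538.6, 3.3, 230.8]
tcp_rot: [0.705, 0.709, -0.0, 0.002]
force: [-0.8, -0.2, -0.1]
grip_width: 0.7
```

>>> step_arm([
  [1,0,-0.05,0.7,0],
  [1,0,0,0.7,0],
  [1,0,0,0.15,0],
])

```text
time: 8.45
position: [537.6, 2.4, 197.1]
tcp_rot: [0.705, 0.709, -0.0, 0.001]
force: [-0.2, -0.3, -0.2]
grip_width: 0.2
```

>>> step_arm([
  [1,-0.4,0,-0.1,0],
  [1,-0.3,0,0,0],
  [1,-0.2,0,0,0],
  [1,-0.2,0,0,0],
])

```text
time: 8.95
position: [537.1, -18.2, 199.5]
tcp_rot: [0.705, 0.71, -0.0, -0.001]
force: [-4.6, 20.5, -0.3]
grip_width: 0.3
```

>>> step_arm([
  [1,0.67,0,0,0],
  [1,-0.1,0.6,0,0],
  [1,-0.2,0.58,0,0],
  [1,-0.3,0.53,0,0],
  [1,-0.39,0.47,0,0],
])

```text
time: 9.57
position: [583.4, -25.5, 200.1]
tcp_rot: [0.704, 0.71, -0.0, -0.001]
force: [-2.0, -0.1, -1.3]
grip_width: 0.4
```

>>> step_arm([
  [1,-0.44,0.27,0,0],
  [1,-0.53,0.3,0,0],
  [1,-0.57,0.21,0,0],
  [1,-0.6,0.1,0,0],
  [1,-0.61,0,0,0],
  [1,-0.6,-0.1,0,0],
])

```text
time: 10.32
position: [600.7, -97.3, 199.8]
tcp_rot: [0.705, 0.709, -0.0, -0.001]
force: [-1.1, 2.6, -0.8]
grip_width: 0.3
```

>>> step_arm([
  [1,-0.34,-0.3,0,0],
  [1,-0.53,-0.3,0,0],
  [1,-0.46,-0.39,0,0],
  [1,-0.39,-0.46,0,0],
  [1,-0.3,-0.53,0,0],
  [1,-0.21,-0.57,0,0],
])

```text
time: 11.08
position: [546.7, -146.4, 200.1]
tcp_rot: [0.705, 0.709, 0.0, -0.0]
force: [1.8, 2.1, -0.0]
grip_width: 0.5
```

>>> step_arm([
  [1,0.06,-0.5,0,0],
  [1,0.06,-0.5,0,0],
  [1,0.05,-0.2,0,0],
])

```text
time: 11.45
position: [520.2, -143.3, 200.3]
tcp_rot: [0.705, 0.709, -0.0, -0.0]
force: [1.0, -0.8, -0.7]
grip_width: 0.3
```

```bash
python3 - <<'E'
from h import *; import pickle
s=bot.get_state(); c=bot.camera('wrist'); wcam(c,s); save('w3',c['color']); pickle.dump(c,open('w3.pkl','wb')); print(s['position'],-c['R'].T@c['t'],s['force'])
E
```

```text
[ 520.19455049 -143.34335546  200.30305932] [518.33006566 -68.58234965 180.62356343] [ 1.00924478 -0.84789448 -0.71611646]
```

View pics/w3.png

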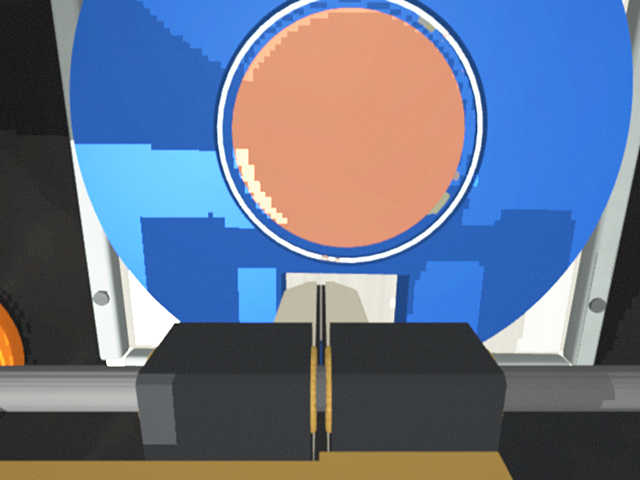

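The wrist view shows the window's inner edge between (286,274) and (405,276), with the fingers to the left inside it and the dish still in its recess. I'll compute the tray's angle.

```bash
python3 - <<'E'
from h import *; import pickle
c=pickle.load(open('w3.pkl','rb'));im=c['color']
save('w3c',cv2.resize(im[255:330,260:430],None,fx=4,fy=4,interpolation=cv2.INTER_NEAREST))
hs=cv2.cvtColor(im,cv2.COLOR_RGB2HSV); m=cv2.inRange(hs,(100,110,40),(130,255,255))
e=[]
for u in range(296,395,3):
    col=np.nonzero(m[262:300,u]==0)[0]; e.append((u,262+col[0]))
e=np.array(e,float);P=cast(c,e[:,0],e[:,1]-.5,30.);l=cv2.fitLine(P[:,:2].astype(np.float32),cv2.DIST_HUBER,0,.01,.01).ravel();print(e[::5].tolist(),'edge',l,np.degrees(np.arctan2(l[1],l[0])))
# outer rim circle of tray
k=cv2.inRange(hs,(100,110,40),(130,255,255))
pts=[]
for v in list(range(20,60,4))+list(range(150,300,6)):
    x=np.nonzero(k[v,60:330])[0]+60
    if len(x): pts.append((x[0],v))
    x=np.nonzero(k[v,450:639])[0]+450
    if len(x) and x[-1]<630: pts.append((x[-1],v))
pts=np.array(pts,float);p=cast(c,pts[:,0],pts[:,1],30.)
for _ in range(4):
    A=np.c_[2*p[:,:2],np.ones(len(p))];s=np.linalg.lstsq(A,(p[:,:2]**2).sum(1),rcond=None)[0];r=np.sqrt(s[2]+s[0]**2+s[1]**2);d=abs(np.hypot(*(p[:,:2]-s[:2]).T)-r);p=p[d<max(1.5,2*np.median(d))]
print('c',s[:2],r,len(p))
g=cv2.inRange(hs,(0,60,100),(20,255,255));g[270:]=0;g[:,:200]=0
kk=max(cv2.findContours(g,cv2.RETR_EXTERNAL,cv2.CHAIN_APPROX_NONE)[0],key=cv2.contourArea);(x,y),rr=cv2.minEnclosingCircle(kk);print('dish',cast(c,x,y,30.),rr)
E
```

```text
[[296.0, 273.0], [311.0, 273.0], [326.0, 273.0], [341.0, 262.0], [356.0, 262.0], [371.0, 274.0], [386.0, 274.0]] edge [ 9.99982893e-01  5.84575627e-03  5.29977539e+02 -1.23950714e+02] 0.33493906
c [528.40433112 -74.15970862] 94.96051398761578 65
dish [527.52899746 -71.41782658  30.        ] 119.6551742553711
```

View pics/w3c.png

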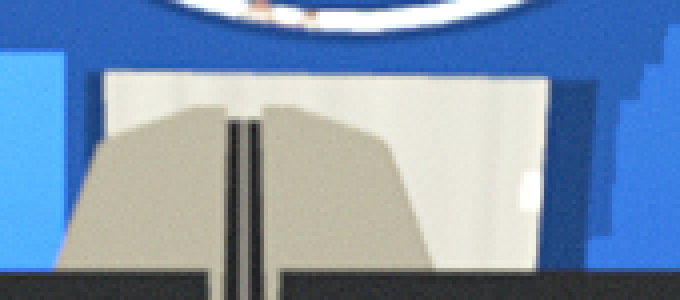

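>>> step_arm([
  [1,0,0.47,0,0.11],
  [1,0.3,0,0,0],
  [1,0.5,0,0,0],
  [1,0.5,0,0,0],
  [1,0.6,0,0,0],
  [1,0.6,0,0,0],
])

```text
time: 12.25
position: [531.3, -89.7, 200.2]
tcp_rot: [0.711, 0.703, 0.0, -0.0]
force: [0.8, -0.0, 0.3]
grip_width: 0.6
```

>>> step_arm([
  [1,0.6,0,0,0],
  [1,0.6,0,0,0],
  [1,0.6,0,0,0],
  [1,0.6,0,0,0],
  [1,0.6,0,0,0],
  [1,0.6,0,0,0],
  [1,0.6,0,0,0],
  [1,0.6,0,0,0],
  [1,0.6,0,0,0],
])

```text
time: 13.38
position: [532.4, 26.6, 200.1]
tcp_rot: [0.711, 0.703, 0.0, -0.0]
force: [0.5, -0.3, -0.6]
grip_width: 0.6
```

```bash
python3 - <<'E'
from h import *; import pickle
s=bot.get_state(); c=bot.camera('wrist'); wcam(c,s); save('w4',c['color']); pickle.dump(c,open('w4.pkl','wb')); print(s['position'],-c['R'].T@c['t'],s['force'])
t=bot.camera('top'); save('t4',cv2.resize(t['color'][130:290,140:400],None,fx=3,fy=3))
E
```

```text
[532.37270519  26.56647271 200.14584335] [531.64547029 101.32883379 180.4824474 ] [ 0.4562895  -0.31774996 -0.55090304]
```

View pics/w4.png

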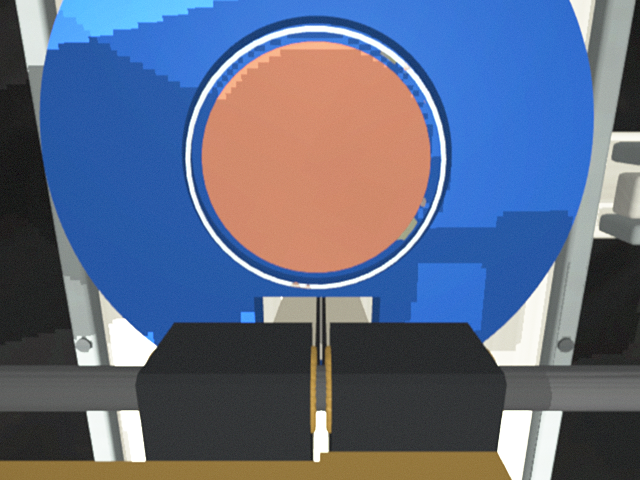

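View pics/t4.png

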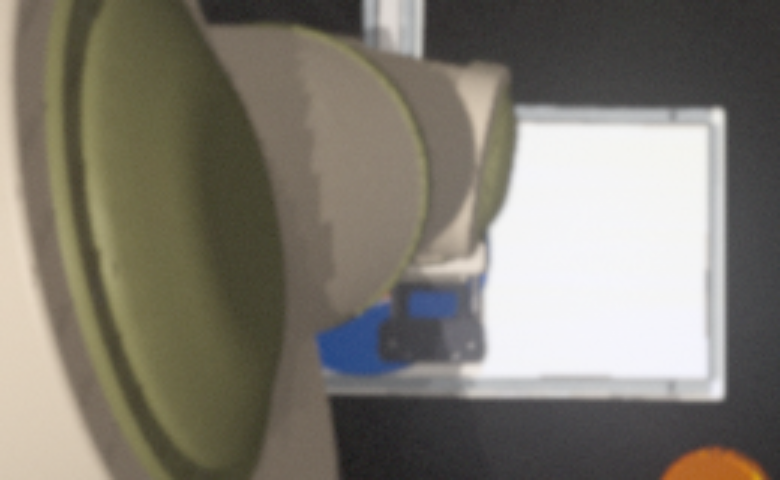

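The window's inner edge runs level from (263,296) to (376,297), so the tray is still aligned and the dish is seated. I'll keep pushing.

>>> step_arm([
  [1,0.6,0,0,0],
  [1,0.6,0,0,0],
  [1,0.6,0,0,0],
  [1,0.6,0,0,0],
  [1,0.5,0,0,0],
  [1,0.4,0,0,0],
  [1,0.4,0,0,0],
  [1,0.3,0,0,0],
])

```text
time: 14.48
position: [533.1, 112.3, 200.1]
tcp_rot: [0.71, 0.704, 0.0, -0.0]
force: [0.8, -0.5, -0.9]
grip_width: 0.4
```

>>> step_arm([
  [1,0.3,0,0,0],
  [1,0.2,0,0,0],
  [1,0.2,0,0,0],
  [1,0.2,0,0,0],
])

```text
time: 14.98
position: [533.0, 125.2, 200.2]
tcp_rot: [0.713, 0.701, -0.003, 0.002]
force: [0.7, -15.8, 3.0]
grip_width: 0.2
```

>>> step_arm([
  [1,0.25,0,0,0],
])

```text
time: 15.1
position: [533.0, 126.1, 200.2]
tcp_rot: [0.714, 0.7, -0.004, 0.004]
force: [-0.3, -17.6, 2.8]
grip_width: 0.3
```

```bash
python3 - <<'E'
from h import *; import pickle
s=bot.get_state(); c=bot.camera('wrist'); wcam(c,s); save('w5',c['color']); pickle.dump(c,open('w5.pkl','wb')); print(s['position'],-c['R'].T@c['t'],s['force'])
E
```

```text
[533.00726297 126.10341431 200.24495885] [533.04366032 200.60985047 179.69200881] [ -0.27873909 -17.61832169   2.77308731]
```

View pics/w5.png

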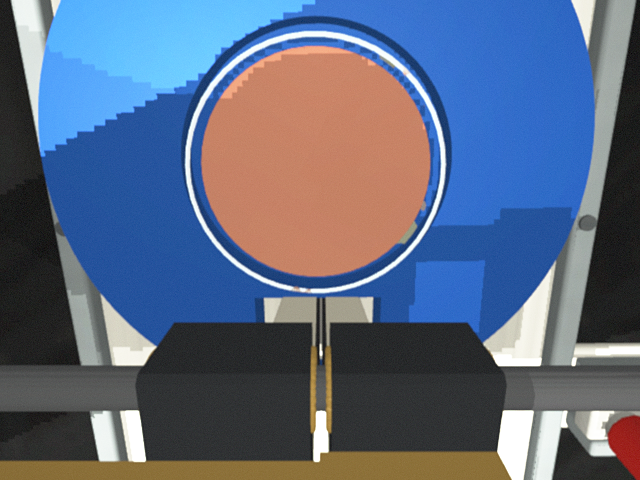

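>>> step_arm([
  [1,-0.35,0,0,0],
  [1,0,0,-0.7,0],
  [1,0,0,-1,0],
  [1,-0.5,0,-1,0],
  [1,-0.5,0,-1,0],
  [1,-0.5,0,-1,0],
  [1,-0.5,0,-0.7,0],
  [1,0,0,0,0],
])

```text
time: 16.15
position: [532.1, 81.8, 316.9]
tcp_rot: [0.713, 0.701, -0.002, 0.003]
force: [-0.7, 0.1, -0.0]
grip_width: 1.1
```

```bash
python3 - <<'E'
from h import *; import pickle
s=bot.get_state(); c=bot.camera('wrist'); wcam(c,s); save('w6',c['color']); pickle.dump(c,open('w6.pkl','wb')); print(s['time'],s['position'],-c['R'].T@c['t'],s['force'])
E
```

```text
16.15 [532.10373228  81.75105784 316.88670376] [531.96927617 156.35088812 296.65704612] [-0.72338342  0.09550916 -0.03951895]
```

View pics/w6.png

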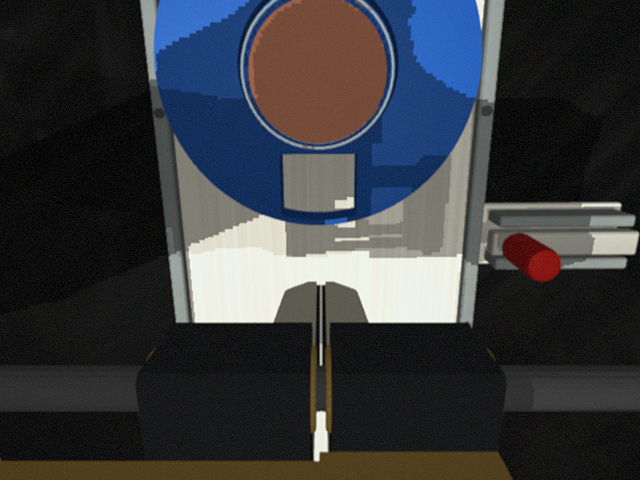

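The view shows the tray well past the gate, with the window at (319,182), the dish at (318,68), and the knob still out at (540,262). I'll measure how far home it is.

```bash
python3 - <<'E'
from h import *; import pickle
c=pickle.load(open('w6.pkl','rb'));hs=cv2.cvtColor(c['color'],cv2.COLOR_RGB2HSV)
k=cv2.inRange(hs,(100,110,30),(130,255,255)); pts=[]
for v in list(range(5,60,3))+list(range(110,205,4)):
    x=np.nonzero(k[v,140:500])[0]+140
    pts+= [(x[0],v),(x[-1],v)]
pts=np.array(pts,float);p=cast(c,pts[:,0],pts[:,1],30.)
for _ in range(4):
    A=np.c_[2*p[:,:2],np.ones(len(p))];s=np.linalg.lstsq(A,(p[:,:2]**2).sum(1),rcond=None)[0];r=np.sqrt(s[2]+s[0]**2+s[1]**2);d=abs(np.hypot(*(p[:,:2]-s[:2]).T)-r);p=p[d<max(1.5,2*np.median(d))]
print('c',s[:2],r,len(p))
w=np.array([[283,154],[355,153],[355,211],[283,210]],float);W=cast(c,w[:,0],w[:,1],30.);print(W.round(1),W.mean(0))
print('knob',cast(c,543.,265.,72.))
E
```

```text
c [530.90971572 183.75624087] 94.74219214675081 86
[[508.7 133.5  30. ]
 [553.  133.4  30. ]
 [553.2  97.   30. ]
 [507.3  98.4  30. ]] [530.56514779 115.54882013  30.        ]
knob [654.78133987  73.81496483  72.        ]
```

```bash
python3 - <<'E'
from h import *; import pickle
c=pickle.load(open('top0.pkl','rb'));zz=c['z_map'];v,u=np.mgrid[0:480,0:640]
P=np.stack([(u-c['cx'])/c['fx']*zz,(v-c['cy'])/c['fy']*zz,zz],-1);W=(P-c['t'])@c['R']
m=(zz>0)&(W[...,2]>12)&(W[...,1]>-60)&(W[...,1]<200)&(W[...,0]>640)&(W[...,0]<850)
q=W[m]
for x in range(640,850,15):
    a=q[(q[:,0]>=x)&(q[:,0]<x+15)]
    if len(a): print(x,'y',a[:,1].min().round(),a[:,1].max().round(),'z',a[:,2].max().round())
E
```

```text
640 y 54.0 198.0 z 30.0
655 y 54.0 91.0 z 30.0
670 y 54.0 91.0 z 31.0
685 y 53.0 89.0 z 30.0
700 y 53.0 89.0 z 31.0
715 y 53.0 90.0 z 30.0
730 y 55.0 90.0 z 29.0
775 y 15.0 19.0 z 70.0
790 y -51.0 37.0 z 71.0
805 y -58.0 42.0 z 72.0
820 y -58.0 42.0 z 71.0
835 y -58.0 33.0 z 71.0
```

>>> step_arm([
  [1,-0.05,1,0,0],
  [1,-0.05,1,0,0],
  [1,-0.05,1,0,0],
  [1,-0.05,1,0,0],
  [1,-0.05,1,0,0],
  [1,-0.05,1,0,0],
  [1,-0.05,1,0,0],
  [1,-0.05,1,0,0],
  [1,0,0,0,0],
])

```text
time: 17.32
position: [694.5, 78.5, 305.4]
tcp_rot: [0.711, 0.704, -0.007, -0.003]
force: [-0.5, -0.2, -0.1]
grip_width: 0.7
```

>>> step_arm([
  [1,-0.2,0,0.8,0],
  [1,0,0,0.8,0],
  [1,0,0,0.8,0],
  [1,0,0,0.7,0],
  [1,0,0,0.1,0],
])

```text
time: 17.95
position: [690.4, 74.7, 234.5]
tcp_rot: [0.71, 0.704, -0.009, -0.005]
force: [-0.4, 0.2, -0.4]
grip_width: 0.4
```

>>> step_arm([
  [1,0,-0.5,-0.1,0],
  [1,0,-0.8,0,0],
  [1,0,-0.8,0,0],
  [1,0,-0.8,0,0],
  [1,0,-0.8,0,0],
  [1,0,-0.8,0,0],
  [1,0,-0.6,0,0],
])

```text
time: 18.82
position: [586.6, 75.6, 243.2]
tcp_rot: [0.71, 0.704, -0.003, -0.0]
force: [1.8, -0.1, -1.3]
grip_width: 0.5
```

>>> step_arm([
  [1,0,-0.5,0.15,0],
  [1,0,-0.4,0.1,0],
  [1,0,-0.3,0,0],
  [1,0,-0.2,0,0],
  [1,0,-0.2,0,0],
])

```text
time: 19.45
position: [562.7, 76.1, 240.5]
tcp_rot: [0.711, 0.703, 0.007, 0.011]
force: [10.3, -0.1, -8.7]
grip_width: 0.4
```

>>> step_arm([
  [1,0,-0.3,0,0],
  [1,0,-0.3,0,0],
])

```text
time: 19.7
position: [558.6, 76.3, 241.1]
tcp_rot: [0.711, 0.703, 0.015, 0.019]
force: [15.5, -0.7, -8.6]
grip_width: 0.7
```

>>> step_arm([
  [1,0,1,0,0],
  [1,0,0.5,-0.5,0],
  [1,0,0,-1,0],
  [1,-0.5,0,-1,0],
  [1,-0.8,-0.5,-1,0],
  [1,-0.8,-0.5,-1,0],
  [1,-0.8,0,-1,0],
  [1,-0.8,0,-1,0],
  [1,0,0,0,0],
])

```text
time: 20.82
position: [556.6, 1.0, 376.3]
tcp_rot: [0.711, 0.703, 0.011, 0.014]
force: [0.3, 0.8, -0.6]
grip_width: 0.4
```

```bash
python3 - <<'E'
from h import *; import pickle
s=bot.get_state(); c=bot.camera('wrist'); wcam(c,s); save('w7',c['color']); pickle.dump(c,open('w7.pkl','wb')); print(s['time'],s['position'],s['tcp_rot'],s['force'])
E
```

```text
20.825 [556.64073261   1.01261341 376.34611012] [0.71093362 0.70302478 0.01105424 0.01439958] [ 0.28862493  0.80570135 -0.55036009]
```

View pics/w7.png

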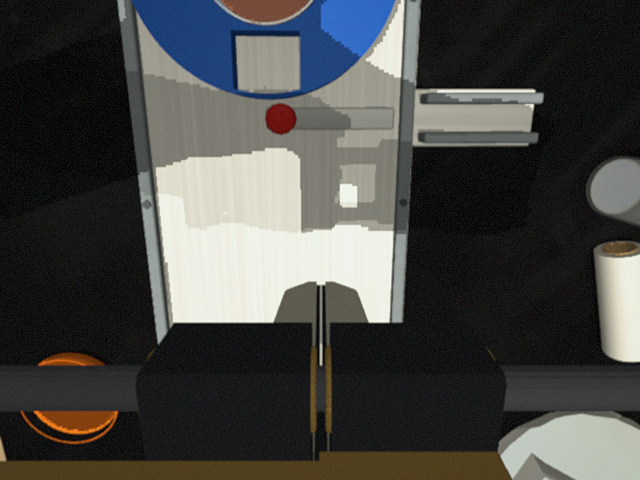

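```bash
python3 - <<'E'
from h import *; import pickle
c=pickle.load(open('w7.pkl','rb'));hs=cv2.cvtColor(c['color'],cv2.COLOR_RGB2HSV)
m=cv2.inRange(hs,(0,150,50),(8,255,255));m[:95]=0;m[145:]=0;m[:,:240]=0;m[:,320:]=0
v,u=np.nonzero(m);print(u.min(),u.max(),v.min(),v.max())
print('knob',cast(c,(u.min()+u.max())/2,(v.min()+v.max())/2.,72.),cast(c,u.min()*1.,118.,72.),cast(c,u.max()*1.,118.,72.))
print('blade end',cast(c,393.,118.,30.),'rail in R',cast(c,393.,200.,16.),cast(c,402.,118.,16.),'L',cast(c,152.,200.,16.))
c1=pickle.load(open('w1.pkl','rb'));print('w1 blade end',cast(c1,530.,310.,30.))
save('w7c',cv2.resize(c['color'][85:150,220:560],None,fx=2.35,fy=2.35))
save('w1c',cv2.resize(c1['color'][270:330,390:640],None,fx=3,fy=3))
w=np.array([[235,36],[300,37],[300,90],[239,92]],float);W=cast(c,w[:,0],w[:,1],30.);print(W.round(1),W.mean(0))
E
```

```text
266 295 104 133
knob [541.27024778  74.21970392  72.        ] [532.04964048  74.61737722  72.        ] [550.53396024  74.43758097  72.        ]
blade end [622.05137915  73.55166139  30.        ] rail in R [627.22091343   9.19811719  16.        ] [631.8518912   73.39290803  16.        ] L [433.94260724  12.37520388  16.        ]
w1 blade end [630.6102545   75.68131387  30.        ]
[[509.3 129.6  30. ]
 [554.5 128.8  30. ]
 [553.7  93.7  30. ]
 [509.8  92.7  30. ]] [531.85915588 111.21352946  30.        ]
```

View pics/w7c.png

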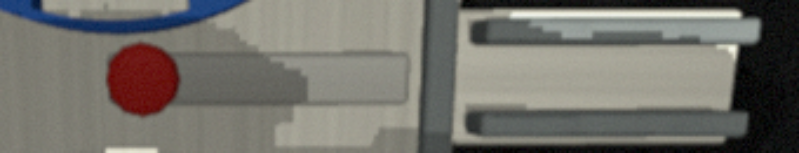

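View pics/w1c.png

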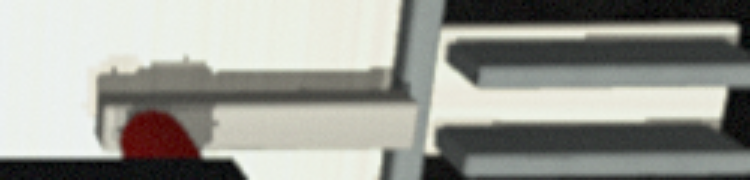

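The knob sits at x≈541 mm, against about 540 when it was first shut. The window reads about 4 mm lower than before, but the tool is tilted here, so I'll repeat the view from the w6 pose.

>>> step_arm([
  [1,1,-0.3,0.6,0],
  [1,1,-0.3,0.6,0],
  [1,1,-0.3,0.6,0],
  [1,0.9,-0.3,0.6,0],
  [1,0,0,0,0],
])

```text
time: 21.5
position: [531.3, 90.1, 318.9]
tcp_rot: [0.708, 0.706, 0.008, 0.011]
force: [0.7, -0.8, 0.0]
grip_width: 0.4
```

```bash
python3 - <<'E'
from h import *; import pickle
s=bot.get_state(); c=bot.camera('wrist'); wcam(c,s); save('w8',c['color']); pickle.dump(c,open('w8.pkl','wb')); print(s['time'],s['position'],s['tcp_rot'],s['force'])
hs=cv2.cvtColor(c['color'],cv2.COLOR_RGB2HSV)
k=cv2.inRange(hs,(100,110,30),(130,255,255)); v,u=np.nonzero(k[:300]);print(v.max())
pts=[]
for v in range(3,v.max()-8,3):
    x=np.nonzero(k[v,100:540])[0]+100
    if len(x): pts+= [(x[0],v),(x[-1],v)]
pts=np.array(pts,float);p=cast(c,pts[:,0],pts[:,1],30.)
for _ in range(5):
    A=np.c_[2*p[:,:2],np.ones(len(p))];q=np.linalg.lstsq(A,(p[:,:2]**2).sum(1),rcond=None)[0];r=np.sqrt(q[2]+q[0]**2+q[1]**2);d=abs(np.hypot(*(p[:,:2]-q[:2]).T)-r);p=p[d<max(1.5,2*np.median(d))]
print('c',q[:2],r,len(p))
E
```

```text
21.5 [531.2804746   90.07937361 318.94994743] [0.7082961  0.70578127 0.00799401 0.01120379] [ 0.67789301 -0.79611221  0.00586368]
292
c [530.89868487 183.63770135] 94.71936648644581 158
```

View pics/w8.png

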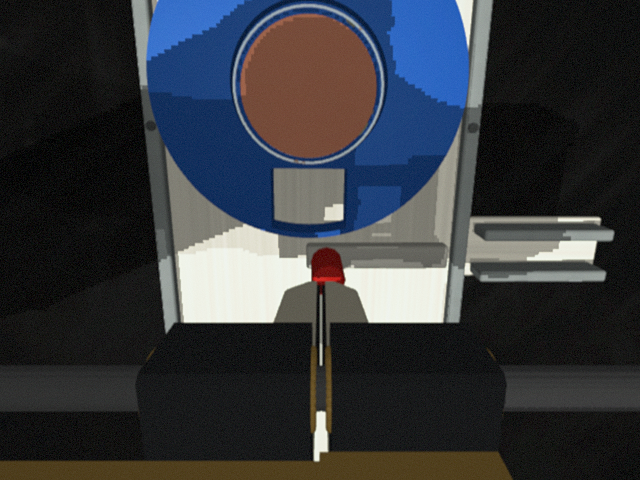

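The tray centre is unchanged at (530.9, 183.6), which is home. The gate tip is at (307,255) and the dish is in its recess. I'll retreat to get a clear top view.

>>> step_arm([
  [1,0,-0.4,-1,0],
  [1,0.4,-0.4,-1,0],
  [1,1,-0.4,-1,0],
  [1,1,-0.4,-1,0],
  [1,1,-0.4,0,0],
  [1,1,-0.4,0,0],
  [1,1,-0.4,0,0],
  [1,1,-0.4,0,0],
  [1,1,-0.4,0,0],
  [1,1,-0.4,0,0],
  [1,1,-0.4,0,0],
  [1,1,-0.4,0,0],
])

```text
time: 23.05
position: [434.3, 288.9, 419.7]
tcp_rot: [0.718, 0.696, 0.019, 0.014]
force: [1.2, -0.9, -0.3]
grip_width: 0.5
```

>>> step_arm([
  [1,1,-0.3,0,0],
  [1,1,-0.3,0,0],
  [1,1,-0.3,0,0],
  [1,1,-0.3,0,0],
  [1,1,-0.2,0,0],
  [1,1,-0.2,0,0],
  [1,1,-0.2,0,0],
  [1,1,-0.2,0,0],
  [1,1,-0.2,0,0],
  [1,1,-0.2,0,0],
  [1,0.5,0,0,0],
  [1,0,0,0,0],
])

```text
time: 24.55
position: [391.4, 511.8, 424.0]
tcp_rot: [0.719, 0.694, 0.021, 0.014]
force: [-0.2, -0.9, -0.6]
grip_width: 0.6
```

```bash
python3 - <<'E'
from h import *; import pickle
s=bot.get_state(); print(s['time'],s['position'])
c=bot.camera('top'); save('t9',c['color']); save('t9c',cv2.resize(c['color'][110:275,150:490],None,fx=2.35,fy=2.35,interpolation=cv2.INTER_CUBIC)); pickle.dump(c,open('t9.pkl','wb'))
E
```

```text
24.55 [391.37175792 511.80995865 423.95659658]
```

View pics/t9.png

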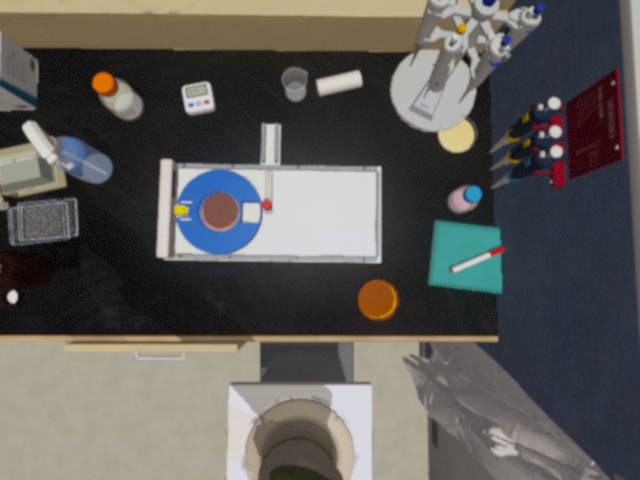

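View pics/t9c.png

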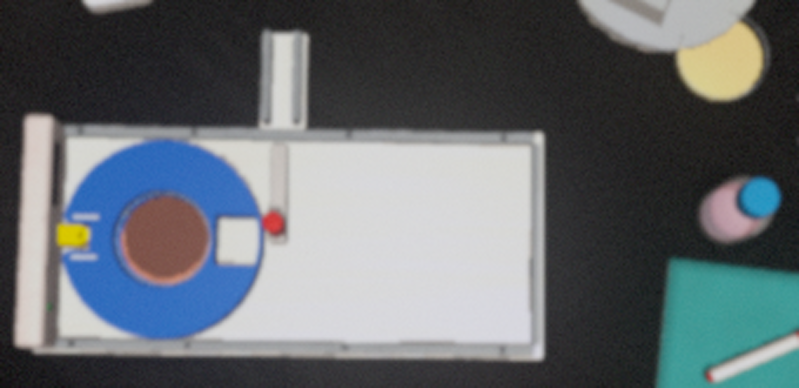

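The top view shows the tray over the key at (181,210), notch stripes on both sides of it. The knob is at (267,204), and the bottle is upright at (465,198). I'll compare the knob with the first picture.

```bash
python3 - <<'E'
from h import *; import pickle
for n in ('top0','t9'):
    c=pickle.load(open(n+'.pkl','rb'));hs=cv2.cvtColor(c['color'],cv2.COLOR_RGB2HSV)
    m=cv2.inRange(hs,(0,120,60),(8,255,255));m[:190]=0;m[222:]=0;m[:,:254]=0;m[:,280:]=0
    v,u=np.nonzero(m);print(n,len(u),u.min(),u.max(),v.min(),v.max(),cast(c,u.mean(),v.mean(),72.))
    save(n+'k',cv2.resize(c['color'][155:225,245:295],None,fx=8,fy=8))
    g=c['color'][150:230,263:275].astype(int).mean(2)
    for col in (268,270): print(col,c['color'][203:216,col].mean(1).round().tolist())
E
python3 - <<'E'
import cv2,numpy as np
a=cv2.imread('pics/top0k.png');b=cv2.imread('pics/t9k.png');cv2.imwrite('pics/kk.png',np.hstack([a,b])[:560])
E
```

```text
top0 55 263 270 197 205 [545.64364055  71.87338885  72.        ]
268 [109.0, 100.0, 94.0, 107.0, 141.0, 171.0, 179.0, 183.0, 201.0, 213.0, 217.0, 216.0, 217.0]
270 [97.0, 95.0, 100.0, 125.0, 153.0, 175.0, 177.0, 183.0, 199.0, 212.0, 216.0, 216.0, 217.0]
t9 45 263 270 201 208 [538.83122067  71.57033715  72.        ]
268 [109.0, 111.0, 110.0, 111.0, 104.0, 94.0, 101.0, 130.0, 164.0, 176.0, 178.0, 198.0, 211.0]
270 [112.0, 104.0, 99.0, 96.0, 91.0, 97.0, 118.0, 151.0, 174.0, 176.0, 181.0, 199.0, 211.0]
```

View pics/kk.png

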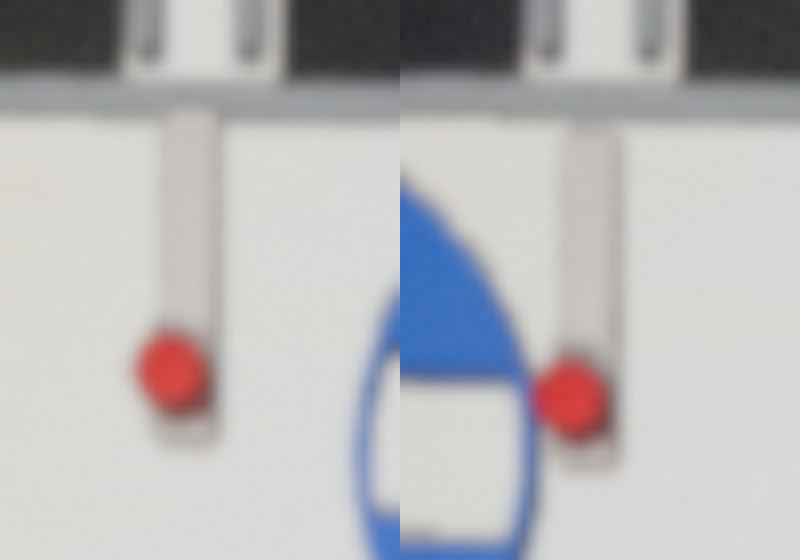

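```bash
python3 -c "
from plant import bot
print(bot.hand_in())"
```

```text
the job is handed in; nothing more can be done
None
```

The dish is loaded: the tray is home over the key, the gate is shut behind it, and I handed the job in at about 24.6 s of the 64 s.

- **Gate open:** I pushed it until it hit its stop. The knob was measured at world x ≈ 654.8 mm, and fully open should be about 654.5 mm.
- **Tray turned:** I drew it back against the end stop and turned it about 176° by its finger window. The window edge was then within about half a degree of square to the lane.
- **Tray home:** I pushed it along the lane until the force reached about 16–18 N. Its centre measured y = 183.8 mm, with home at about 183.5 mm, and still 183.6 mm after the gate was shut. The last top view shows the key in the notch.
- **Gate shut:** I pushed it until it hit its stop at 10–15 N. The top camera then gave the knob at x ≈ 538.8 mm, and shut should be about 539.6 mm. It is now about 7 mm further shut than it was at the start.
- **Dish, bottle and arm:** The dish lies in the tray's recess, the pink bottle stands upright where it was, and the arm is clear of everything.

Some checks disagreed:
- One wrist view taken with the tool tilted showed the window about 4 mm off, but a repeat from another pose and the top view did not confirm it.
- A tilted wrist view also put the shut knob at 541.3 mm, about 2.5 mm from the top camera's reading.
- The tool kept a tilt of about 2–3° from pressing on the gate, which did not affect anything.

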